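Count three stoppers into the trough of a counting tray and shut its lid

TASK

Four black rubber stoppers stand on the platform of the counting tray; three are wanted for the next tubes. With the closed fingers sweep exactly three of them, whichever you like, over the platform's open edge into the tray's side trough and leave the fourth on the platform, then push the trough's hinged lid over from behind until it is fully shut. Only push: never pinch or lift a stopper or grip the lid, and leave the beaker, the dropper bottle, the black canister and the tweezers where they are.

Things in the scene. Friction and masses are not known exactly. Their poses are not given: they have to be found in the camera images.
- tray: Pale grey-blue counting tray, 216 mm along its x, 188 mm along its y, standing firm on rubber feet (does not shift). Origin: on the worktop under the middle; z up. Flat platform at z = 40 mm: x -104 to 104, y -88 to 42 mm. A lip 4 mm thick rises 14 mm above it at x = -104, x = 104 and y = -88 mm; along y = 42 mm there is none: it drops straight into the trough.
- trough_mid (a point): Middle of the trough's floor (tray x 0, y 63, z 6 mm). The trough spans tray y 42 to 84 and x -104 to 104 mm; its outer wall is 40 mm high. The end wall at x = -104 mm is lower (30 mm) and carries a pouring lip 20 mm long. A stopper swept along tray +y falls in once its middle is past y = 42 mm.
- lid (a joint): Trough lid, rad: 0 = fully shut (flat over the trough, upper face at z = 46 mm), pi/2 = upright, 2.1 = end stop. Starts at 1.75 to 2.05, leaning away from the platform. 50 g; a light friction hinge (0.008 N m) keeps it where it is left near upright; pushed over to below about 0.8 rad it falls shut by its own weight.
- lid_hinge (a point): Middle of the lid's hinge line, which runs along the tray's x axis at tray y = 88, z = 43 mm.
- lid_edge (a point): Middle of the lid's free edge, 51 mm from the hinge line, moving with the lid. The lid is a smoky blue clear plate 204 mm long along the tray's x, 3 mm thick (5 mm at the edge), with a dark blue rim and a thumb tab 56 mm long that reaches 9 mm past this edge.
- stopper_0: One of four like black rubber stoppers: round body 22 mm across, narrower plug above, 25 mm high, 13 to 25 g. Origin: centre of its broad underside; z up through the plug. It starts upright on the platform, at least 15 mm clear of the next one; it may topple and roll when swept, which is no harm.
- stopper_1: One of four like black rubber stoppers: round body 22 mm across, narrower plug above, 25 mm high, 13 to 25 g. Origin: centre of its broad underside; z up through the plug. It starts upright on the platform, at least 15 mm clear of the next one; it may topple and roll when swept, which is no harm.
- stopper_2: One of four like black rubber stoppers: round body 22 mm across, narrower plug above, 25 mm high, 13 to 25 g. Origin: centre of its broad underside; z up through the plug. It starts upright on the platform, at least 15 mm clear of the next one; it may topple and roll when swept, which is no harm.
- stopper_3: One of four like black rubber stoppers: round body 22 mm across, narrower plug above, 25 mm high, 13 to 25 g. Origin: centre of its broad underside; z up through the plug. It starts upright on the platform, at least 15 mm clear of the next one; it may topple and roll when swept, which is no harm.
- beaker: Bystander: empty clear beaker, 69 mm across, 82 mm high, upright beyond the trough's pouring lip. Origin: centre of its underside.
- oil_bottle: Bystander: dropper bottle with a black rubber cap and a green-edged label, 32 mm across, 88 mm high, behind the tray. Origin: centre of its underside.
- canister: Bystander: black screw-capped canister with a blue label, 34 mm across, 50 mm high, upright behind the tray near the trough. Origin: centre of its underside.
- tweezers: Bystander: steel tweezers, 14x120x9 mm, lying in front of the tray, long way along their own y. Origin: middle of the underside.

How it is judged:
By the outcome, as a careful person would: the job done as asked, in the order asked, and still so for the second after the job is handed in, with the robot touching nothing.
It also fails if it takes over 46 s, if anything falls off the work surface, if the arm or the gripper's body presses on something with over 40 N, if the wrist force passes 120 N, or if a joint passes its speed limit or range.

ROBOT

A 6-joint arm with a two-finger parallel gripper is mounted at the origin on a cart in front of the work surface, level with it; the furniture and walls round the work are solid. World frame = base frame: x ahead of the robot, y to its left, z up, the work surface at z = 0. Lengths are in m, angles in degrees, forces in N, time in s.
With the tool pointing down it reaches from about 0.275 to 0.975 m from the base axis. Payload 8.4 kg.
Tool frame: the origin (TCP) lies between the finger pads; the fingertips stand 19 mm ahead of it and the grasp point (between the pads) is the TCP; z points along the fingers, y is the direction in which the jaws open and shut (so a half turn about z gives the same grasp; the last joint's range is limited). The gripper opens to 92 mm and grips with 3 to 60 N. Pads are 20 mm wide; open, the fingers measure 128 mm over their backs; the gripper's body (75 mm by 189 mm) begins 69 mm behind the grasp point.
Start: joints at [67.873, 20.225, 93.587, -0, 66.188, -0.138], TCP at [0.234, 0.58, 0.234] pointing down, gripper open.
Joint ranges: [-150.9, 150.9], [-52.94, 120.26], [3.33, 152.33], [-74.26, 254.26], [0, 154.13], [-172.89, 172.89]. Speed limits (degrees/s): [127.2, 127.2, 159.86, 180, 180, 180].

INTERFACE

Orientations are given as [roll, pitch, yaw] about the fixed x, y, z axes, in that order (R = Rz(yaw) Ry(pitch) Rx(roll)).
In Python, from bench import * gives the robot as it stands.
- The arm moves only by the tool step_arm, never from a script. Its argument "rows" is a list that holds one entry, the list of rows, each a list of 7 numbers: the closure, from -1 (fully open) to 1 (shut), so that 0 is half open, then the shift along the tool's x, y, z in cm, then the turn, a rotation vector about the tool's x, y, z in rad. In form: [[[fingers, tx, ty, tz, wx, wy, wz], ...]]. A call has 1 to 12 rows; each row shifts and turns the commanded pose from where the row before left it, along the tool's axes as they then stand; what a row does not reach is not made up. A row lasts 1/8 s, in which the tool goes at most 62.5 mm and 10.7 degrees, less where a joint would pass 70% of its speed; a pose out of reach is approached as far as the arm can. A call with a gripper value outside its range is refused whole. The fingers move at their own pace and stop on an object; "squeeze" is the grip in N (left out, the last holds). Time passes only in rows, so rows that do not move let the fingers close. It gives the time, the measured TCP pose, the force and the opening at its end, in the units of the state.
- observe(): the state, without advancing time (a new reading comes with each control period).
- camera(name): name is "scene" or "top"; returns (picture, depth): 384x512x3 uint8, red, green, blue; 384x512 float32, m along the optical axis (not along the pixel's ray), 0 where there is no reading.
- get_calibration(name): a dict with "fx", "fy", "cx", "cy" (pixels), "R" (3x3) and "t" (3): a world point X has camera coordinates R X + t. Camera axes: x right, y down, z forward; pixel columns grow to the right and rows downward; lengths in m; the calibration is good to about 2 mm. A picture is of the moment at which its call begins. get_calibration takes no time and is no camera call.
- hand_in(): hands the job in, once; it reports no verdict.
Trained networks look in the newest picture that a camera, given by its name, has taken for a name from the list of things; names that differ only in an ending like _2 or _b are one class to them, and where a whole thing is asked for, a point or a joint stands for the part that bears it (a point fixed in the world has none). Each returns a list of dicts, best first, with "score" (0 to 1); they miss things now and then, are a little off and sometimes report something else, mostly with a low value. They report only what shows in the picture. A call takes as long as a camera call.
- outline_of(camera, target): "region" (384x512 bool, what is visible of it) and "pixel" ([column, row] in pixels, amid what is visible of it).
- landmark_of(camera, target): "pixel" ([column, row] in pixels: a listed point, or the origin of a listed thing).
The state is a dict: "clock": time; "qpos": joint angles; "joint_vel": joint speeds; "joint_efforts": joint torques, N m; "tool_pos": TCP position; "orientation": TCP orientation; "wrist_force": force on the tool from outside, world axes, zero at the start; "moment": the same for the moment, N m; "opening": finger opening in m.
Only numpy, scipy, OpenCV 4.12 (cv2) and the standard library are available. Lean on these libraries where they do the work, as an engineer would, in place of code of your own. Each camera call takes 0.05 s, during which the arm holds its last target. There are 200 camera calls.

## Working session

There is one attempt and no reset: what is moved stays moved. The work goes in short steps, Python scripts to look and compute and a tool call to move; the robot and the scene stay as the last step left them, time stands still between calls to the robot, and variables do not carry over. Pictures are saved under pics/ and viewed, about 8 in all and at most 12, crops included, and the job is handed in when it is done.

Besides the shell and the picture viewer there is one more tool, called after ">>>" in YAML: its name, and indented under it one key for each argument. step_arm: Moves the arm, as the interface text tells. Its arguments: {"type":"object","properties":{"rows":{"type":"array","items":{"type":"array","items":{"type":"array","items":{"type":"number"}}}},"squeeze":{"type":"number"}},"required":["rows"]}

```bash
mkdir -p pics; ls; cat > h.py <<'E'
from bench import *
import numpy as np, cv2
def snap(c,fn=None):
    im,d=camera(c)
    if fn: cv2.imwrite('pics/'+fn,im[:,:,::-1])
    return im,d
def pt(c,px,d=None,z=None):
    k=get_calibration(c);R=np.array(k['R']);t=np.array(k['t'])
    r=np.array([(px[0]-k['cx'])/k['fx'],(px[1]-k['cy'])/k['fy'],1.])
    o=-R.T@t;v=R.T@r
    if z is not None: return o+v*(z-o[2])/v[2]
    return o+v*d
def cloud(c,d):
    k=get_calibration(c);R=np.array(k['R']);t=np.array(k['t'])
    v,u=np.mgrid[:d.shape[0],:d.shape[1]]
    P=np.stack([(u-k['cx'])/k['fx']*d,(v-k['cy'])/k['fy']*d,d],-1)
    return (P-t)@R
E
python3 - <<'E'
from h import *
np.set_printoptions(precision=4,suppress=True)
ims=[]
for c in ['scene','top']:
    im,d=snap(c,c+'0.png'); P=cloud(c,d); np.save(c+'P.npy',P)
    for n in ['tray','lid','stopper_0','beaker','oil_bottle','canister','tweezers']:
        for o in outline_of(c,n)[:5]:
            m=o['region']&(d>0); q=P[m]
            print(c,n,round(o['score'],2),o['pixel'],np.median(q,0),q.min(0),q.max(0)) if len(q) else print(c,n,'none')
    for n in ['trough_mid','lid_hinge','lid_edge','tray','stopper_0']:
        for o in landmark_of(c,n)[:4]: print(c,'LM',n,round(o['score'],2),o['pixel'])
s=observe();print(s)
E
```

```text
pics
scene tray 0.67 [272.7, 212.1] [0.4755 0.2407 0.0418] [0.2235 0.1312 0.0014] [0.6367 0.533  0.2786]
scene lid 0.92 [223.5, 201.1] [0.5413 0.3209 0.067 ] [0.2064 0.2276 0.0026] [0.7061 0.5777 0.3142]
scene stopper_0 0.56 [271.0, 205.2] [0.4992 0.227  0.0521] [0.4925 0.2172 0.0426] [0.5074 0.2339 0.0636]
scene stopper_0 0.49 [288.1, 213.0] [0.4491 0.2293 0.0549] [0.4428 0.2186 0.0455] [0.4586 0.2365 0.0672]
scene beaker 0.79 [296.3, 256.7] [0.3353 0.3265 0.0555] [0.3112 0.281  0.0009] [0.3788 0.3487 0.0855]
scene oil_bottle 0.31 [271.0, 214.5] [0.4742 0.2411 0.0418] [0.1725 0.0448 0.0003] [0.7907 0.5832 0.3213]
scene tweezers 0.76 [334.8, 243.2] [0.3572 0.1722 0.0074] [0.3406 0.1129 0.0007] [0.3788 0.2268 0.0131]
scene tweezers 0.18 [272.6, 215.0] [0.4768 0.2391 0.0418] [0.1735 0.1294 0.0017] [0.6528 0.5252 0.3057]
scene LM trough_mid 0.69 [240.4, 227.0]
scene LM trough_mid 0.44 [260.5, 222.0]
scene LM lid_hinge 0.63 [231.3, 215.0]
scene LM lid_edge 0.82 [220.2, 197.1]
scene LM tray 0.76 [263.0, 219.2]
scene LM stopper_0 0.58 [284.9, 219.4]
scene LM stopper_0 0.54 [269.5, 207.3]
s
[... 1090 characters left out ...]
192.3, 182.6]
top LM tray 0.7 [258.3, 190.6]
top LM tray 0.57 [223.1, 189.8]
top LM stopper_0 0.61 [258.8, 198.7]
top LM stopper_0 0.59 [267.1, 170.9]
top LM stopper_0 0.58 [256.0, 224.2]
top LM stopper_0 0.42 [256.6, 153.1]
{'clock': 1.3, 'qpos': array([67.8719, 20.225 , 93.586 , -0.0006, 66.1877, -0.1389]), 'joint_vel': array([-0.0608, -0.0531, -0.0133, -0.0416, -0.051 ,  0.1617]), 'joint_efforts': array([ -0.0008, -59.3759, -33.457 ,   0.0698,   0.0158,  -0.    ]), 'tool_pos': array([0.234 , 0.5795, 0.2336]), 'orientation': array([179.9987,   0.0005, 158.011 ]), 'wrist_force': array([-0.5824, -0.1019,  0.3609]), 'moment': array([-0.0223,  0.0274, -0.0267]), 'opening': 0.09175345170321521}
```

```bash
python3 - <<'E'
from h import *
np.set_printoptions(precision=4,suppress=True)
for c in ['top','scene']:
    im=cv2.imread(f'pics/{c}0.png'); cv2.imwrite(f'pics/{c}1.png',cv2.resize(im[80:330,130:400] if c=='top' else im[120:330,130:400],None,fx=2.4,fy=2.4,interpolation=cv2.INTER_CUBIC))
P=np.load('topP.npy'); z=P[...,2]
m=(abs(z-.040)<.002)&(P[...,0]>.4)&(P[...,0]<.66)&(P[...,1]>.1)&(P[...,1]<.31)
(c,s,a)=cv2.minAreaRect((P[m][:,:2]*1000).astype(np.float32)); print('platform-ish',c,s,a)
m=(abs(z-.054)<.002)&(P[...,0]>.38)&(P[...,0]<.68)&(P[...,1]>.1)&(P[...,1]<.31)
(c,s,a)=cv2.minAreaRect((P[m][:,:2]*1000).astype(np.float32)); print('lip',c,s,a)
for n,px,zz in [('hinge',[209.1,185.5],.043),('trough',[223.9,190.9],.006),('tray',[258.3,190.6],0.0)]: print(n,pt('top',px,z=zz))
k=get_calibration('top'); print(-np.array(k['R']).T@k['t'])
E
```

```text
platform-ish (530.7879028320312, 220.07943725585938) (178.5635223388672, 259.4070129394531) 88.47635650634766
lip (545.6458129882812, 222.48765563964844) (185.7353515625, 259.9368591308594) 86.01449584960938
hinge [0.532  0.3102 0.043 ]
trough [0.5267 0.2859 0.006 ]
tray [0.5263 0.2209 0.    ]
[0.3939 0.2274 0.9208]
```

View pics/top1.png

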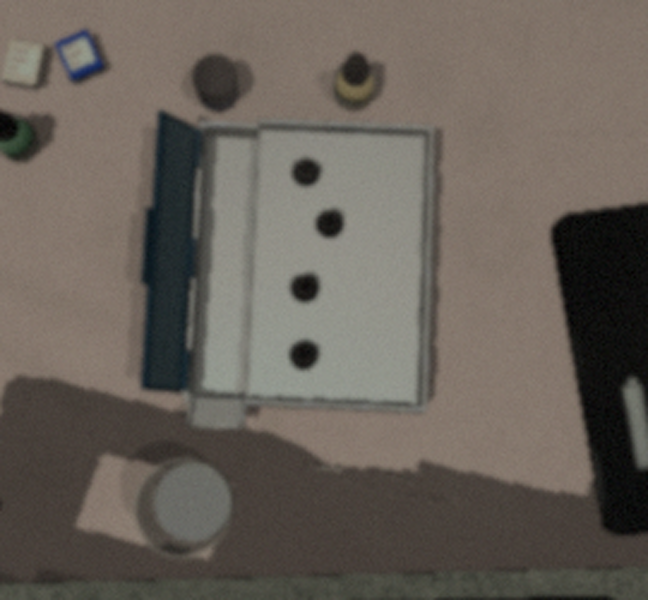

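View pics/scene1.png

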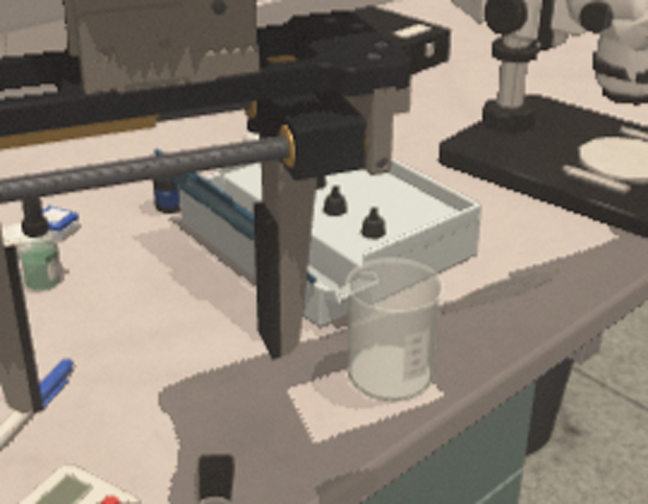

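The top view has tray +x pointing up and +y to the left. The stoppers sit in a row at crop (306,172), (330,222), (305,287) and (304,354). The lid leans out to the left at about (170,250), the beaker is at (188,505), and there is a microscope base at the right (x > 555). The scene view shows the gripper in front of the trough, with the lid open.

```bash
python3 - <<'E'
from h import *
np.set_printoptions(precision=4,suppress=True)
f=lambda x,y,z: pt('top',[x/2.4+130,y/2.4+80],z=z)
for n,x,y,z in [('lipNE outer',437,128,.054),('lipSE outer',428,411,.054),('edge top',258,130,.04),('edge bot',247,400,.04),('outer wall top',203,122,.04),('outer wall bot',190,400,.04)]: print(n,f(x,y,z)[:2])
print('lid corners',f(162,112,.09),f(143,388,.09))
for x,y in [(306,172),(330,222),(305,287),(304,354)]: print('stopper',f(x,y,.065)[:2])
T=np.load('topP.npy').reshape(-1,3);S=np.load('sceneP.npy').reshape(-1,3)
for n,Q in [('top',T),('scene',S)]:
  q=Q[(Q[:,2]>.07)&(Q[:,0]>.3)&(Q[:,0]<.8)&(Q[:,1]>-.2)&(Q[:,1]<.55)]
  h={}
  for p in q: k=(int(p[0]//.05*5),int(p[1]//.05*5)); h[k]=max(h.get(k,0),round(float(p[2]),2))
  print(n,sorted(h.items()))
P=np.load('topP.npy')
# lid plate
l=T[(T[:,0]>.44)&(T[:,0]<.62)&(T[:,1]>.3)&(T[:,1]<.36)&(T[:,2]>.048)]
A=np.c_[l[:,2],l[:,0],np.ones(len(l))];print('lid plane y=a z+b x+c',np.linalg.lstsq(A,l[:,1],rcond=None)[0],l[:,2].max())
E
```

```text
lipNE outer [0.6209 0.1206]
lipSE outer [0.4087 0.1367]
edge top [0.6271 0.2566]
edge bot [0.4206 0.2694]
outer wall top [0.6347 0.2989]
outer wall bot [0.4218 0.3119]
lid corners [0.6294 0.3247 0.09  ] [0.4295 0.3401 0.09  ]
stopper [0.5872 0.2208]
stopper [0.5489 0.2041]
stopper [0.501 0.224]
stopper [0.452  0.2261]
top [((30, -15), 0.24), ((30, -10), 0.24), ((30, -5), 0.25), ((30, 25), 0.08), ((30, 30), 0.08), ((35, -15), 0.25), ((35, -10), 0.25), ((35, -5), 0.25), ((35, 20), 0.92), ((35, 25), 0.08), ((35, 30), 0.08), ((40, -15), 0.22), ((40, -10), 0.23), ((40, -5), 0.22), ((40, 30), 0.09), ((45, -15), 0.22), ((45, -10), 0.23), ((45, -5), 0.22), ((45, 30), 0.09), ((50, -15), 0.18), ((50, -10), 0.29), ((50, -5), 0.2), ((50, 30), 0.1), ((55, -10), 0.29), ((55, -5), 0.19), ((55, 30), 0.1), ((55, 50), 0.09), ((60, 30), 0.09), ((60, 40), 0.09), ((60, 45), 0.09), ((60, 50), 0.09), ((65, -20), 0.23), ((65, -15), 0.24), ((65, -10), 0.24), ((65, -5), 0.23), ((65, 0), 0.24), ((65, 5), 0.24), ((65, 10), 0.23), ((65, 15), 0.23), ((65, 20), 0.23), ((65, 25), 0.23), ((65, 30), 0.23), ((65, 35),
[... 1123 characters left out ...]
 ((65, -15), 0.24), ((65, -10), 0.24), ((65, -5), 0.24), ((65, 0), 0.24), ((65, 5), 0.24), ((65, 10), 0.24), ((65, 15), 0.21), ((65, 35), 0.23), ((65, 40), 0.23), ((65, 45), 0.23), ((65, 50), 0.23), ((70, -20), 0.25), ((70, -15), 0.23), ((70, -10), 0.23), ((70, -5), 0.23), ((70, 0), 0.23), ((70, 5), 0.23), ((70, 10), 0.23), ((70, 30), 0.23), ((70, 35), 0.23), ((70, 40), 0.23), ((70, 45), 0.23), ((70, 50), 0.23), ((75, -20), 0.25), ((75, -15), 0.25), ((75, -10), 0.23), ((75, -5), 0.23), ((75, 0), 0.23), ((75, 5), 0.23), ((75, 10), 0.23), ((75, 30), 0.24), ((75, 35), 0.44), ((75, 40), 0.23), ((75, 45), 0.23), ((75, 50), 0.23)]
lid plane y=a z+b x+c [ 0.5072 -0.0715  0.3269] 0.10000851838357638
```

>>> step_arm:
  rows:
    - [[1,0,0,0,0,0,0.179],[1,0,0,0,0,0,0.179],[1,0,0,0,0,0,0.179],[1,0,0,0,0,0,0.179],[1,0,0,0,0,0,0.179],[1,0,0,0,0,0,0.179],[1,0,0,0,0,0,0.179],[1,0,0,0,0,0,0]]
  squeeze: 10

```text
clock: 2.3
tool_pos: [0.234, 0.5795, 0.2336]
orientation: [-180.0, -0.0, 86.3]
wrist_force: [-0.4, -1.5, 0.4]
opening: 0.0142
```

```bash
python3 - <<'E'
import numpy as np
T=np.load('topP.npy').reshape(-1,3);S=np.load('sceneP.npy').reshape(-1,3)
for Q in (T,S):
  q=Q[(Q[:,2]>.15)&(Q[:,2]<.5)&(Q[:,0]>.55)&(Q[:,1]>.1)&(Q[:,1]<.5)];print(np.percentile(q[:,0],[0,1,5]))
E
```

```text
[0.69702746 0.6984147  0.69899773]
[0.69415602 0.69676173 0.69836103]
```

>>> step_arm:
  rows:
    - [[1,-4.15,2.68,0,0,0,0],[1,-4.15,2.68,0,0,0,0],[1,-4.15,2.68,0,0,0,0],[1,-4.15,2.68,0,0,0,0],[1,-4.15,2.68,0,0,0,0],[1,-4.15,2.68,0,0,0,0],[1,-4.15,2.68,0,0,0,0],[1,-4.15,2.68,2,0,0,0],[1,-4.15,2.68,4,0,0,0],[1,0,0,4,0,0,0],[1,0,0,0,0,0,0]]

```text
clock: 3.68
tool_pos: [0.4479, 0.1904, 0.1322]
orientation: [-179.7, 0.1, 86.4]
wrist_force: [1.1, -0.0, 0.8]
opening: 0.0006
```

>>> step_arm:
  rows:
    - [[1,0,0.2,3.4,0,0,0],[1,0,0,3.2,0,0,0],[1,0,0,0,0,0,0]]

```text
clock: 4.05
tool_pos: [0.4509, 0.1919, 0.0682]
orientation: [-179.9, 0.1, 86.4]
wrist_force: [-0.3, -0.1, 1.2]
opening: 0.0005
```

```bash
python3 - <<'E'
from h import *
im,d=snap('scene'); a=im[120:330,150:390][:,:,::-1]
im,d=snap('top'); b=im[110:320,150:390][:,:,::-1]
cv2.imwrite('pics/c2.png',cv2.resize(np.vstack([a,b]),None,fx=1.4,fy=1.4) if 0 else cv2.resize(np.hstack([a,b]),None,fx=1.66,fy=1.66,interpolation=cv2.INTER_CUBIC))
s=observe();print(s['tool_pos'],s['wrist_force'])
E
```

```text
[0.45240632 0.19236275 0.06983574] [0.0017218  0.14020517 0.30436004]
```

View pics/c2.png

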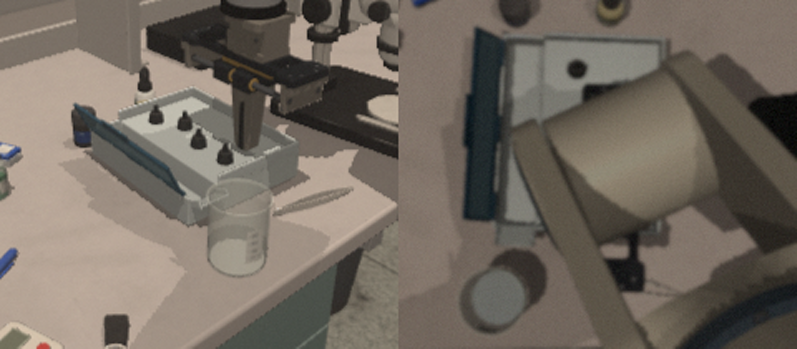

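Left: the fingers are down behind the nearest stopper (225,155), in line with it and clear of the others. Right: the arm hides the near half of the tray. Now the first sweep.

>>> step_arm:
  rows:
    - [[1,0,0,0.35,0,0,0],[1,0.7,0,0,0,0,0],[1,0.7,0,0,0,0,0],[1,0.7,0,0,0,0,0],[1,0.7,0,0,0,0,0],[1,0.7,0,0,0,0,0],[1,0.7,0,0,0,0,0],[1,0.7,0,0,0,0,0],[1,0.7,0,0,0,0,0],[1,0.7,0,0,0,0,0],[1,0.7,0,0,0,0,0],[1,0,0,0,0,0,0]]

```text
clock: 5.65
tool_pos: [0.4563, 0.2619, 0.0647]
orientation: [180.0, -0.0, 86.3]
wrist_force: [0.8, -0.6, 1.1]
opening: 0.0004
```

```bash
python3 - <<'E'
from h import *
im,d=snap('scene'); a=im[150:290,190:350][:,:,::-1]
cv2.imwrite('pics/c3.png',cv2.resize(a,None,fx=4,fy=4,interpolation=cv2.INTER_CUBIC))
s=observe();print(s['tool_pos'],s['wrist_force'])
E
```

```text
[0.45623587 0.26160351 0.06469242] [-1.05739694 -0.24329299  0.02445622]
```

View pics/c3.png

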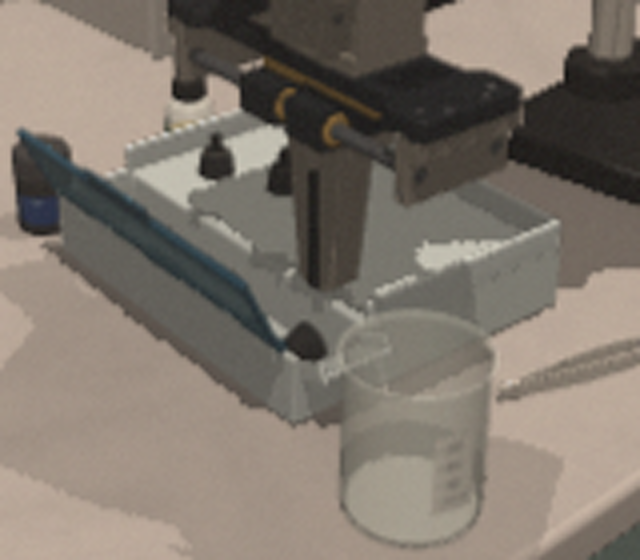

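The first stopper is in the trough at crop (305,340), and the other three are untouched. Next is the second one.

>>> step_arm:
  rows:
    - [[1,0,0,-4,0,0,0],[1,-3.5,0,-1,0,0,0],[1,-3.45,2,0,0,0,0],[1,0,2.75,0,0,0,0],[1,0,0,0,0,0,0],[1,0,0,3,0,0,0],[1,0,0,2,0,0,0],[1,0,0,0,0,0,0]]

```text
clock: 6.7
tool_pos: [0.4969, 0.1886, 0.0634]
orientation: [-179.8, 0.1, 86.2]
wrist_force: [0.5, 0.1, -0.3]
opening: 0.0005
```

```bash
python3 - <<'E'
from h import *
np.set_printoptions(precision=4,suppress=True)
im,d=snap('scene');P=cloud('scene',d)
for o in outline_of('scene','stopper_0'):
    q=P[o['region']&(d>0)]; print(round(o['score'],2),o['pixel'],np.median(q,0),q.min(0),q.max(0))
m=np.zeros(d.shape,bool);m[228:242,260:273]=1;m&=im.sum(2)<150;q=P[m];print('fallen',np.median(q,0),q.min(0),q.max(0))
s=observe();print(s['tool_pos'],s['wrist_force'])
E
```

```text
0.56 [268.7, 203.4] [0.4995 0.2275 0.0517] [0.4911 0.2176 0.0424] [0.5118 0.2354 0.0664]
0.47 [267.4, 237.6] [0.4458 0.2814 0.0233] [0.4396 0.2674 0.0131] [0.4562 0.2883 0.0292]
fallen [0.4458 0.2839 0.0222] [0.4396 0.2773 0.0161] [0.4554 0.2883 0.0277]
[0.4986 0.1891 0.0651] [-0.1381 -0.0136  0.0318]
```

>>> step_arm:
  rows:
    - [[1,0,0.1,0,0,0,0],[1,0.7,0,0,0,0,0],[1,0.7,0,0,0,0,0],[1,0.7,0,0,0,0,0],[1,0.7,0,0,0,0,0],[1,0.7,0,0,0,0,0],[1,0.7,0,0,0,0,0],[1,0.7,0,0,0,0,0],[1,0.7,0,0,0,0,0],[1,0.7,0,0,0,0,0],[1,0.7,0,0,0,0,0],[1,0,0,0,0,0,0]]

```text
clock: 8.3
tool_pos: [0.5048, 0.2592, 0.0647]
orientation: [180.0, -0.0, 86.2]
wrist_force: [-0.1, 0.1, 0.7]
opening: 0.0004
```

>>> step_arm:
  rows:
    - [[1,0,0,-4,0,0,0],[1,-4.3,0,-1,0,0,0],[1,-4.3,2,0,0,0,0],[1,0,2.85,0,0,0,0],[1,0,0,0,0,0,0],[1,0,0,3,0,0,0],[1,0,0,2,0,0,0],[1,0,0,0,0,0,0]]

```text
clock: 9.3
tool_pos: [0.5452, 0.1696, 0.0633]
orientation: [-179.8, 0.1, 86.3]
wrist_force: [-0.6, 0.1, 0.0]
opening: 0.0004
```

```bash
python3 - <<'E'
from h import *
np.set_printoptions(precision=4,suppress=True)
im,d=snap('scene');P=cloud('scene',d)
for o in outline_of('scene','stopper_0'):
    q=P[o['region']&(d>0)]; print(round(o['score'],2),o['pixel'],np.median(q,0),q.min(0),q.max(0))
a=im[150:290,190:350][:,:,::-1]
cv2.imwrite('pics/c4.png',cv2.resize(a,None,fx=4,fy=4,interpolation=cv2.INTER_CUBIC))
s=observe();print(s['tool_pos'],s['wrist_force'])
E
```

```text
0.57 [244.3, 189.3] [0.5867 0.2236 0.0525] [0.5822 0.2156 0.0445] [0.5949 0.2305 0.0629]
0.55 [261.3, 193.0] [0.5482 0.2069 0.0515] [0.5415 0.1757 0.0425] [0.5817 0.2145 0.0668]
0.41 [267.3, 236.8] [0.4471 0.2816 0.0234] [0.44  0.276 0.016] [0.458  0.2889 0.0289]
[0.5469 0.17   0.0651] [ 0.0402 -0.2332  0.6615]
```

View pics/c4.png

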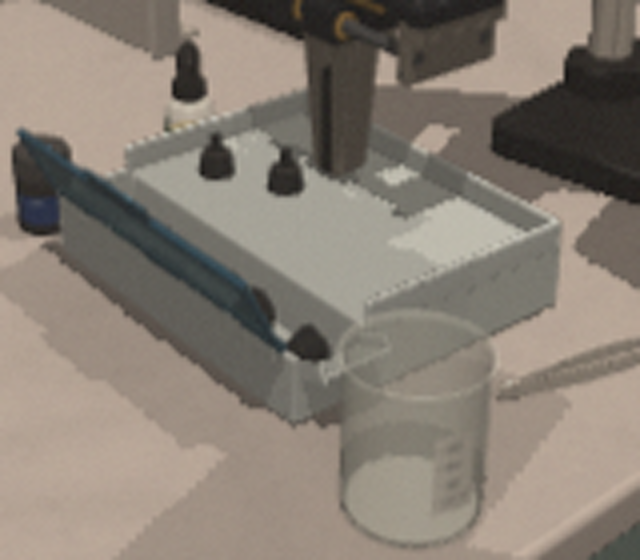

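Two are in the trough, at (310,342) and (262,305). Two are left on the platform, at (217,158) and (286,172). Next is the third sweep.

>>> step_arm:
  rows:
    - [[1,0.8,0,0,0,0,0],[1,0.8,0,0,0,0,0],[1,0.8,0,0,0,0,0],[1,0.8,0,0,0,0,0],[1,0.8,0,0,0,0,0],[1,0.8,0,0,0,0,0],[1,0.8,0,0,0,0,0],[1,0.8,0,0,0,0,0],[1,0.8,0,0,0,0,0],[1,0.8,0,0,0,0,0],[1,0.8,0,0,0,0,0],[1,0,0,0,0,0,0]]

```text
clock: 10.9
tool_pos: [0.5533, 0.2581, 0.0647]
orientation: [180.0, -0.0, 86.3]
wrist_force: [0.8, -0.1, 1.0]
opening: 0.0007
```

>>> step_arm:
  rows:
    - [[1,0,0,-4,0,0,0],[1,0,0,-5,0,0,0],[1,0,0,-2,0,0,0],[1,3.4,-0.9,0,0,0,0],[1,3.4,-0.9,0,0,0,0],[1,3.4,-0.9,0,0,0,0],[1,3.4,-0.9,0,0,0,0],[1,0,0,0,0,0,0]]

```text
clock: 11.9
tool_pos: [0.5257, 0.3973, 0.1745]
orientation: [-180.0, -0.0, 86.3]
wrist_force: [0.8, -0.4, 0.1]
opening: 0.0004
```

```bash
python3 - <<'E'
from h import *
np.set_printoptions(precision=4,suppress=True)
for c in ['scene','top']:
  im,d=snap(c);P=cloud(c,d)
  for o in outline_of(c,'stopper_0'):
    q=P[o['region']&(d>0)]; print(c,round(o['score'],2),o['pixel'],np.median(q,0),q.min(0),q.max(0))
  if c=='scene': a=im[140:290,180:360][:,:,::-1]
  else: b=im[110:260,180:360][:,:,::-1]
cv2.imwrite('pics/c5.png',cv2.resize(np.hstack([a,b]),None,fx=2.2,fy=2.2,interpolation=cv2.INTER_CUBIC))
s=observe();print(s['tool_pos'],s['wrist_force'])
E
```

```text
scene 0.73 [262.5, 207.9] [0.5037 0.2321 0.0421] [0.3467 0.0417 0.0007] [0.72   0.3419 0.0989]
top 0.5 [229.5, 201.8] [0.4983 0.2758 0.0233] [0.4883 0.2706 0.0098] [0.5063 0.2852 0.0298]
top 0.46 [227.0, 170.5] [0.5588 0.2765 0.0219] [0.5502 0.2675 0.0047] [0.5681 0.2904 0.0289]
top 0.42 [255.5, 149.2] [0.5905 0.2217 0.0541] [0.5837 0.2124 0.0431] [0.5981 0.2307 0.0658]
[0.5264 0.3945 0.1746] [-0.4965 -0.7333  0.4372]
```

View pics/c5.png

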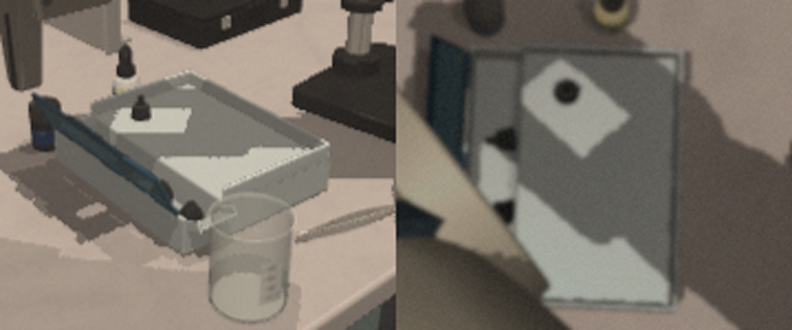

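Right: two stoppers show in the trough at (503,140) and (503,212), and the third is visible at left (192,211). The fourth is still on the platform at (566,91). Now down behind the lid, then push.

>>> step_arm:
  rows:
    - [[1,0,0,3,0,0,0],[1,0,0,3,0,0,0],[1,0,0,2.7,0,0,0],[1,0,0,0,0,0,0],[1,-1.5,0,0,0,0,0],[1,-1.5,0,0,0,0,0],[1,-0.8,0,0,0,0,0],[1,-0.8,0,0,0,0,0],[1,-0.8,0,0,0,0,0],[1,-0.8,0,0,0,0,0],[1,-0.8,0,0,0,0,0],[1,-0.8,0,0,0,0,0]]

```text
clock: 13.6
tool_pos: [0.521, 0.3172, 0.0877]
orientation: [-180.0, 0.0, 86.2]
wrist_force: [1.0, 0.8, 0.3]
opening: 0.0005
```

>>> step_arm:
  rows:
    - [[1,-0.8,0,0,0,0,0],[1,-0.8,0,0,0,0,0],[1,-0.8,0,0,0,0,0],[1,-0.8,0,0,0,0,0],[1,-0.8,0,0,0,0,0],[1,-0.8,0,0,0,0,0],[1,-0.3,0,0,0,0,0],[1,0,0,0,0,0,0]]

```text
clock: 14.6
tool_pos: [0.5178, 0.2666, 0.0878]
orientation: [-180.0, -0.0, 86.2]
wrist_force: [0.2, -0.3, 0.0]
opening: 0.0004
```

```bash
python3 - <<'E'
from h import *
im,d=snap('scene')
a=im[140:290,180:360][:,:,::-1]
cv2.imwrite('pics/c6.png',cv2.resize(a,None,fx=3.5,fy=3.5,interpolation=cv2.INTER_CUBIC))
s=observe();print(s['tool_pos'],s['wrist_force'])
E
```

```text
[0.51787853 0.26687216 0.08780547] [ 0.20188529  0.33652065 -0.99179399]
```

View pics/c6.png

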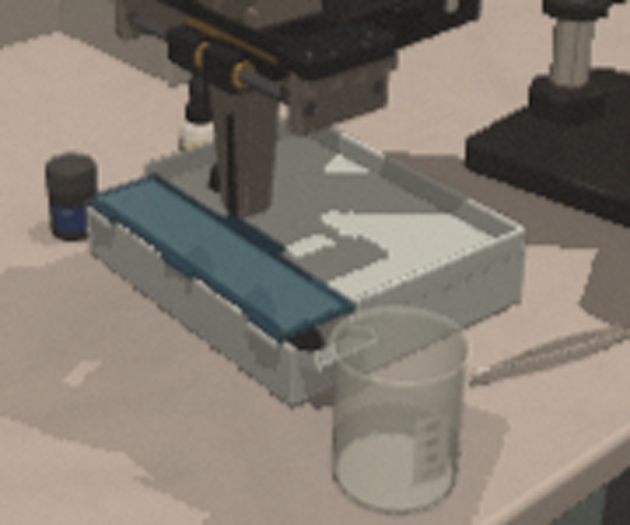

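The lid lies flat across the trough (90–350, 180–340), with the fingers above it. I'll lift away to the right rear of the lid, then check the lid's height and the bystanders.

>>> step_arm:
  rows:
    - [[1,0,0,-5,0,0,0],[1,0,0,-5,0,0,0],[1,5,-2,-2,0,0,0],[1,5,-2,0,0,0,0],[1,5,-2,0,0,0,0],[1,5,-2,0,0,0,0],[1,5,-2,0,0,0,0],[1,5,-2,0,0,0,0],[1,0,-3,0,0,0,0],[1,0,-3,0,0,0,0],[1,0,0,0,0,0,0]]

```text
clock: 16.02
tool_pos: [0.3559, 0.5786, 0.2076]
orientation: [-180.0, 0.0, 86.4]
wrist_force: [0.5, -0.0, -0.3]
opening: 0.0006
```

```bash
python3 - <<'E'
from h import *
np.set_printoptions(precision=4,suppress=True)
for c in ['scene','top']:
  im,d=snap(c);P=cloud(c,d)
  for n in ['lid','stopper_0','beaker','oil_bottle','canister','tweezers']:
   for o in outline_of(c,n)[:4]:
    q=P[o['region']&(d>0)]; print(c,n,round(o['score'],2),np.median(q,0),q.min(0),q.max(0))
    if n=='lid': print(np.linalg.lstsq(np.c_[q[:,:2],np.ones(len(q))],q[:,2],rcond=None)[0], np.percentile(q[:,2],[5,50,95]))
  if c=='scene': a=im[120:300,160:376][:,:,::-1]
  else: b=im[100:280,160:376][:,:,::-1]
cv2.imwrite('pics/c7.png',cv2.resize(np.hstack([a,b]),None,fx=1.85,fy=1.85,interpolation=cv2.INTER_CUBIC))
s=observe();print(s['tool_pos'],s['wrist_force'])
E
```

```text
scene lid 0.78 [0.514  0.2849 0.0479] [0.4238 0.249  0.0432] [0.6276 0.3185 0.0513]
[-0.0006 -0.0183  0.0535] [0.0465 0.0479 0.0496]
scene stopper_0 0.54 [0.5876 0.2235 0.052 ] [0.5811 0.2127 0.0427] [0.5993 0.231  0.0644]
scene stopper_0 0.52 [0.4442 0.2828 0.0213] [0.4254 0.2672 0.0135] [0.4538 0.3116 0.0477]
scene beaker 0.69 [0.3358 0.327  0.0561] [0.3107 0.1891 0.0017] [0.4177 0.3491 0.0849]
scene beaker 0.43 [0.5013 0.2328 0.0427] [0.3758 0.0419 0.0012] [0.7156 0.3304 0.0828]
scene oil_bottle 0.57 [0.662  0.1847 0.0553] [0.6512 0.0471 0.0014] [0.8326 0.1971 0.089 ]
scene canister 0.87 [0.659  0.2975 0.0374] [0.6506 0.2758 0.0007] [0.6896 0.3062 0.0544]
scene tweezers 0.79 [0.3563 0.1652 0.007 ] [0.3395 0.1064 0.0002] [0.375  0.2245 0.0131]
top stopper_0 0.19 [0.6606 0.1832 0.0466] [ 0.6502  0.1661 -0.001 ] [0.7016 0.1973 0.0911]
top beaker 0.89 [0.344  0.3224 0.004 ] [ 0.3043  0.2822 -0.0032] [0.3805 0.3616 0.0851]
top beaker 0.72 [0.518  0.2224 0.041 ] [ 0.4025  0.1193 -0.0039] [0.6495 0.3215 0.0587]
top oil_bottle 0.84 [0.6602 0.1839 0.0474] [0.6502 0.1685 0.0004] [0.6861 0.1973 0.0911]
top canister 0.62 [0.6652 0.2895 0.0498] [ 0.6532  0.274  -0.0021] [0.6941 0.3127 0.0552]
top canister 0.41 [0.5257 0.2847 0.046 ] [ 0.4252  0.2499 -0.0033] [0.6324 0.3213 0.0514]
[0.358  0.578  0.2077] [ 0.3902 -0.2441  0.8065]
```

View pics/c7.png

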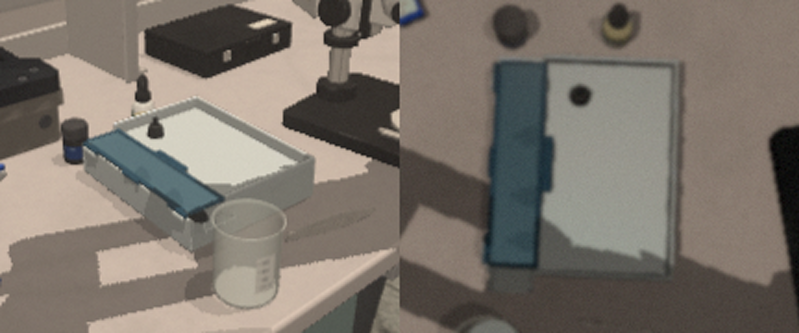

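The lid is flat at z of about 0.046–0.048 m and level to about 1°. One stopper is on the platform at (580,96), and the bystanders are where they were.

```bash
python3 -c "
from bench import *
print(hand_in())"
```

```text
the job is handed in; nothing more can be done
None
```

The job is done and handed in. With the closed fingers I swept three stoppers over the open edge into the trough, then pushed the lid over from behind until it fell shut. This took about 16 s of the 46 s allowed, and no wrist force reading at the end of a move went above about 2 N.

**Stoppers:** before I closed the lid, the camera readings placed all three swept stoppers in the trough, each below z of about 0.03 m. The fourth is still standing on the platform, at about (0.59, 0.22).

**Lid:** its upper face reads z of about 0.046–0.048 m and is level to about 1°. That agrees with fully shut (0.046 m) within the camera error.

**Bystanders:** the beaker, dropper bottle, canister and tweezers all read within a few mm of where they started. The tweezers' reading came out up to 7 mm different along their length, but the arm never went near them.

**Checks that disagreed:** in the last top view the network missed the remaining stopper and gave a low-score reading at the dropper bottle instead. It also gave a second, false "beaker" in both views and a false "canister" in the top view. The picture itself and the scene camera show the stopper on the platform.

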